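Wheel the busbar caddy from the parts rack into the tester bay

ROBOT

A 7-joint arm with a two-finger parallel gripper is mounted at the origin on the work surface. World frame = base frame: x ahead of the robot, y to its left, z up, the work surface at z = 0. Lengths are in mm, angles in rad, forces in N, time in s.
With the tool pointing down it reaches from about 425 to 950 mm from the base axis. Payload 4.7 kg.
Tool frame: the origin (TCP) lies between the finger pads; the fingertips stand 22 mm ahead of it and the grasp point (between the pads) lies 3 mm ahead of it; z points along the fingers, y is the line along which they close (so a half turn about z gives the same grasp; the last joint's range is limited). The gripper opens to 87 mm and grips with 3 to 60 N. Pads are 19 mm wide; open, the fingers measure 117 mm over their backs; the gripper's body (75 mm by 190 mm) begins 51 mm behind the grasp point.
Start: joints at [-1.279, 0.469, -0.049, 1.532, 0.024, 1.141, -0.082], TCP at [212.805, 640.594, 244.573] pointing down, gripper open.
Joint ranges: [-2.59, 2.59], [-0.33, 1.99], [-1.39, 1.29], [0.1, 2.45], [-1.04, 4.18], [0.21, 1.99], [-2.66, 2.66]. Speed limits (rad/s): [2.57, 2.57, 3.14, 3.14, 3.14, 3.14, 3.14].

INTERFACE

Orientations are given as [roll, pitch, yaw] about the fixed x, y, z axes, in that order (R = Rz(yaw) Ry(pitch) Rx(roll)).
In Python, from plant import manip, cams, ticket gives the robot as it stands.
- The arm moves only by the shell command python3 -m crank 'ROWS' [OPENING] [FORCE]. ROWS is JSON, a list of rows, each an object with "dp": the shift along the tool's x, y, z in m, a list of three; "twist": the turn about the tool's z in rad. In form: [{"dp": [tx, ty, tz], "twist": twist}, ...]. A call has 1 to 5 rows; each row shifts and turns the commanded pose from where the row before left it, along the tool's axes as they then stand; what a row does not reach is not made up. A row lasts 1/8 s, in which the tool goes at most 62.5 mm and 10.7 degrees, less where a joint would pass 70% of its speed; a pose out of reach is approached as far as the arm can. A call is refused whole if a number of a shift passes 0.0625 or a number of a turn 0.188, either way. A call with a gripper value outside its range is refused whole. OPENING is the opening in per cent of the stroke, from 0 (shut) to 100 (fully open), set as the call begins (- or left out, the last holds). The fingers move at their own pace and stop on an object; FORCE is the grip in N (left out, the last holds). Time passes only in rows, so rows that do not move let the fingers close. It gives the time, the measured TCP pose, the force, the opening and the grip force at its end, in the units of the state.
- manip.get_obs(): the state, without advancing time (a new reading comes with each control period).
- cams.read_camera(name): name is "scene" or "top" or "wrist"; returns the picture (384x512x3 uint8, red, green, blue); there is no depth.
- cams.camera_model(name): a dict with "fovy" (degrees; the focal length in pixels is half the picture's height over the tangent of half this angle, whatever the lens; pixels are square), "cx", "cy" (the principal point, pixels), "origin" and "orientation" of the camera in the world. Camera axes: x right, y up, looking along -z (the intrinsics and any distortion apply to the point x, -y, -z); pixel columns grow to the right and rows downward; lengths in mm; the calibration is good to about 2 mm. A picture is of the moment at which its call begins: read the wrist's pose just before it. camera_model takes no time and is no camera call; for the wrist camera it gives the pose at the moment of the call.
- ticket.finish_job(): hands the job in; it is judged then, once.
The state is a dict: "t": time; "joint_positions": joint angles; "joint_vel": joint speeds; "joint_torque": joint torques, N m; "position": TCP position; "tcp_rot": TCP orientation; "ft_force": force on the tool from outside, world axes, zero at the start; "wrist_torque": the same for the moment, N m; "grip_width": finger opening in mm; "finger_force": force on a finger pad.
Only numpy, scipy, OpenCV 4.12 (cv2) and the standard library are available. Lean on these libraries where they do the work, as an engineer would, in place of code of your own. Each camera call takes 0.05 s, during which the arm holds its last target. There are 200 camera calls.

TASK

Draw the castored caddy, with the busbar carrier on it, nose first out from under the parts rack until its push bar is clear of the board and all four castors trail straight back towards the push bar, and let go of it so that it stands by itself. Then wheel it nose first into the taped bay until its bumper is up against the tester's stop, the deck between the two tape lines and the castors still trailing straight, and let go. Keep its wheels on the bench, the carrier in place on it, and leave everything else where it is.

Things in the scene. Friction and masses are not known exactly. Their poses are not given: they have to be found in the camera images.
- caddy: kit caddy: black deck 200 mm long (its x) x 130 mm wide (its y), deck top 49 mm up, on four swivel castors with 25 mm wheels; 0.4 to 0.7 kg without load. Origin on the bench under the deck's centre; -x points to the NOSE (bumper, low handle), +x to the TAIL (tall push bar), z up. Rolls with under 1 N; a castor swings straight within some 60 mm of straight rolling
- caddy_nose_grip (a point): middle of the low nose handle: an aluminium bar, flat-sided, 14 mm thick (along the caddy's x) x 16 mm high, 106 mm long along the caddy's y, at x = -80 mm, centre 105 mm above the bench, on two posts of 10 mm near its ends; axes as the caddy's. Pinch it from above, fingers closing along the caddy's x
- caddy_push_bar (a point): middle of the tall push bar: the same 14 x 16 x 106 mm bar along the caddy's y, at x = +85 mm, centre 140 mm above the bench; axes as the caddy's. At the start it is under the rack's board
- caddy_nose (a point): middle of the bumper's front face at the caddy's nose: x = -106 mm, y = 0, 43 mm above the bench; axes as the caddy's
- caddy_tail (a point): middle of the deck's tail edge: x = +100 mm, y = 0, 43 mm above the bench; axes as the caddy's
- caddy_load (a point): point of the caddy where the carrier's centre belongs: x = y = 0, 62 mm above the bench
- carrier_centre (a point): centre of the loose load: a black plastic busbar carrier with two rows of aluminium plates, 130 x 96 x 26 mm, lying on the deck between four low corner angles (they leave 2 mm play); its top is 75 mm above the bench; 0.2 to 0.35 kg
- rack: fixed aluminium parts rack: board 220 mm deep (its x) x 320 mm wide (its y), underside 200 mm up (cross-beams below it down to 180 mm), stock bins on it up to 290 mm, a 20 mm post at each corner; open front towards its -x, where the caddy's nose sticks out. Origin on the bench below the middle of the board's front edge; the board reaches from x = 0 to 220 mm
- bay: fixed parking bay: two dark tape strips on the bench in front of a grey tester. Origin on the bench below the front face of the tester's rubber stop (24 to 60 mm up). The bay runs along +x for 235 mm, tapes' inner edges at y = +-85 mm. Tester: x -184 to -14 mm, y +-135 mm, up to 191 mm. A parked caddy has the bay's axes: nose at the origin, push bar at x = +191 mm
- castor_nl (a joint): swivel of the castor at the caddy's nose, -y side (pivot at (-72, -44) mm in its frame), rad, anticlockwise from above, no stops; 0 = trailing straight: the wheel 12 mm behind the pivot, towards the push bar (so after rolling nose first); 3.14 = wheel ahead of the pivot; a full turn more or less is the same
- castor_nr (a joint): swivel of the castor at the caddy's nose, +y side (pivot at (-72, 44) mm in its frame), rad, anticlockwise from above, no stops; 0 = trailing straight: the wheel 12 mm behind the pivot, towards the push bar (so after rolling nose first); 3.14 = wheel ahead of the pivot; a full turn more or less is the same
- castor_tl (a joint): swivel of the castor at the caddy's tail, -y side (pivot at (72, -44) mm in its frame), rad, anticlockwise from above, no stops; 0 = trailing straight: the wheel 12 mm behind the pivot, towards the push bar (so after rolling nose first); 3.14 = wheel ahead of the pivot; a full turn more or less is the same
- castor_tr (a joint): swivel of the castor at the caddy's tail, +y side (pivot at (72, 44) mm in its frame), rad, anticlockwise from above, no stops; 0 = trailing straight: the wheel 12 mm behind the pivot, towards the push bar (so after rolling nose first); 3.14 = wheel ahead of the pivot; a full turn more or less is the same
- cell_rack: bystander, loose: a battery cell standing on edge under the rack beside the caddy, aluminium, 148 x 27 x 91 mm high, long side along its x; origin at its underside
- cell_bay: bystander, loose: a battery cell standing on edge beside the bay, aluminium, 148 x 27 x 91 mm high, long side along its x; origin at its underside
- driver: bystander, loose: a screwdriver, 170 mm long, lying along its x; origin at its underside
- spanner: bystander, loose: a spanner, 170 mm long, lying along its x; origin at its underside
- meter: bystander, loose: a hand multimeter, 160 x 80 x 42 mm; origin at its underside
- endplate: bystander, loose: an aluminium end plate, ribbed, 140 x 75 x 22 mm; origin at its underside
- jar: bystander, loose: a screw jar, 64 mm across, 85 mm high; origin at its underside
Things that resemble listed ones, but are neither listed nor needed, are in the scene too. Leave any purple look-alike of the part that bears carrier_centre alone.

How it is judged (in metres and radians):
On the way:
1. the caddy stands by itself with its push bar out from under the rack's board, all four castors trailing straight, touched by nothing of the robot (x of caddy_push_bar in the frame of rack below -0.01 m and (value of joint castor_nl between -0.4 and 0.4 rad or value of joint castor_nl between 5.8832 and 6.6832 rad or value of joint castor_nl between -6.6832 and -5.8832 rad) and (value of joint castor_nr between -0.4 and 0.4 rad or value of joint castor_nr between 5.8832 and 6.6832 rad or value of joint castor_nr between -6.6832 and -5.8832 rad) and (value of joint castor_tl between -0.4 and 0.4 rad or value of joint castor_tl between 5.8832 and 6.6832 rad or value of joint castor_tl between -6.6832 and -5.8832 rad) and (value of joint castor_tr between -0.4 and 0.4 rad or value of joint castor_tr between 5.8832 and 6.6832 rad or value of joint castor_tr between -6.6832 and -5.8832 rad) and contact force between each of the fingers, the arm and caddy below 0.05 N and linear speed of caddy below 0.01 m/s), for 0.2 s.
At the end, for the whole second after the job is handed in: The caddy stands released and still on its wheels in the bay: bumper within 12 mm of the stop, nose and tail each within 20 mm of the bay's centre line, every castor trailing straight within 0.4 rad, the carrier within 12 mm of its place on the deck (x of caddy_nose in the frame of bay between -0.005 and 0.012 m and y of caddy_nose in the frame of bay between -0.02 and 0.02 m and y of caddy_tail in the frame of bay between -0.02 and 0.02 m and x of caddy_nose in the frame of caddy_tail below 0 m and angle between caddy's own z axis and vertical below 0.05 rad and height (world z) of caddy below 0.006 m and (value of joint castor_nl between -0.4 and 0.4 rad or value of joint castor_nl between 5.8832 and 6.6832 rad or value of joint castor_nl between -6.6832 and -5.8832 rad) and (value of joint castor_nr between -0.4 and 0.4 rad or value of joint castor_nr between 5.8832 and 6.6832 rad or value of joint castor_nr between -6.6832 and -5.8832 rad) and (value of joint castor_tl between -0.4 and 0.4 rad or value of joint castor_tl between 5.8832 and 6.6832 rad or value of joint castor_tl between -6.6832 and -5.8832 rad) and (value of joint castor_tr between -0.4 and 0.4 rad or value of joint castor_tr between 5.8832 and 6.6832 rad or value of joint castor_tr between -6.6832 and -5.8832 rad) and contact force between each of the fingers, the arm and caddy below 0.05 N and linear speed of caddy below 0.01 m/s and distance between carrier_centre and caddy_load below 0.012 m and angle between carrier_centre's own z axis and vertical below 0.12 rad); the robot touches nothing.
It fails at once if the caddy is lifted off the bench or tipped (raised 15 mm or leaning 0.2 rad) (height (world z) of caddy above 0.015 m or angle between caddy's own z axis and vertical above 0.2 rad).
It fails at once if the carrier comes off its place on the caddy (by 25 mm) (distance between carrier_centre and caddy_load above 0.025 m).
It fails at once if a bystander is pushed more than 20 mm (distance of any of cell_rack, cell_bay, driver, spanner, meter, endplate, jar from where it was at the start of the episode above 0.02 m).
It also fails if it takes over 59 s, if anything falls off the work surface, if the arm or the gripper's body presses on something with over 40 N, if the wrist force passes 120 N, or if a joint passes its speed limit or range.

## Working session

There is one attempt and no reset: what is moved stays moved. The work goes in short steps, Python scripts to look and compute and a shell command to move; the robot and the scene stay as the last step left them, time stands still between calls to the robot, and variables do not carry over. Pictures are saved under pics/ and viewed, at most 10 in all, crops included, and the job is handed in when it is done.

```bash
mkdir -p pics; ls; python3 - <<'E'
from plant import manip,cams
import cv2,json
print(manip.get_obs())
for n in("scene","top","wrist"):
    print(n,cams.camera_model(n))
a=cams.read_camera("scene");b=cams.read_camera("top")
cv2.imwrite("pics/scene.png",a[:,:,::-1]);cv2.imwrite("pics/top.png",b[:,:,::-1])
E
```

```text
pics
{'t': 0.0, 'joint_positions': array([-1.27887823,  0.46947077, -0.04857038,  1.53369662,  0.02411267,
        1.14100283, -0.08231633]), 'joint_vel': array([-0.00028005, -0.00094074, -0.000698  , -0.00050501,  0.00135031,
        0.00049659,  0.00069739]), 'joint_torque': array([-2.87462472e-04, -5.07984066e+01, -8.04749597e-02, -2.36152124e+01,
       -6.11775066e-02,  3.81687807e-02,  1.77778215e-04]), 'position': array([212.68601452, 640.02568047, 243.47840994]), 'tcp_rot': array([-3.13960338e+00,  9.60699701e-05,  2.82077340e+00]), 'ft_force': array([0.95860741, 0.24642635, 0.5242238 ]), 'wrist_torque': array([ 0.01032491,  0.00238445, -0.04751395]), 'finger_force': 0.0, 'grip_width': 86.74259517601139}
scene {'fovy': 54.18511740222559, 'cx': 253.56278377863418, 'cy': 186.5037855055028, 'origin': array([1117.58788952, -402.25714832,  799.99218297]), 'orientation': array([ 0.82953534, -0.00427606,  0.92975723])}
top {'fovy': 44.114021992143726, 'cx': 254.77864900873948, 'cy': 194.52831457933632, 'origin': array([ 308.36813102,   47.15331365, 1349.83353321]), 'orientation': array([ 0.19028898, -0.00530734, -1.54852125])}
wrist {'fovy': 62.076935419302856, 'cx': 260.45206270413905, 'cy': 192.7681304266091, 'origin': array([148.45940086, 662.35814097, 383.60380499]), 'orientation': array([-2.54490158e-01,  1.22466421e-03,  1.25129197e+00])}
```

View pics/scene.png

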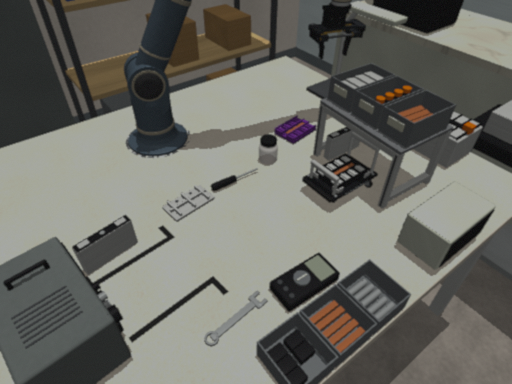

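View pics/top.png

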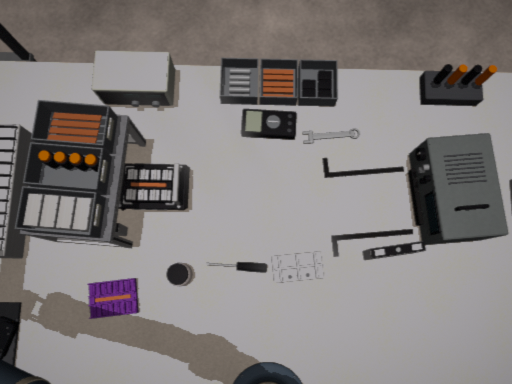

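The scene picture shows the caddy sticking out of the rack at (340,175) and the bay's tapes at (130,260) and (180,310), in front of the grey tester at (60,310). In the top view the caddy is at (155,188) with its nose to the right. The bay opens left at (330,160)–(335,245) and the stop is near (412,200). There are two carrier-like items in the top view: (150,187), on the caddy under the rack, and the purple one at (113,298). The first is the load, because it lies on the black deck with the handle. I'll confirm this in one enlarged crop.

```bash
cat > h.py <<'E'
import numpy as np,cv2
from scipy.spatial.transform import Rotation as R
from plant import manip,cams
def ray(n,uv,z,m=None):
    m=m or cams.camera_model(n); f=192/np.tan(np.radians(m["fovy"]/2))
    d=R.from_euler("xyz",m["orientation"]).as_matrix()@np.array([(uv[0]-m["cx"])/f,-(uv[1]-m["cy"])/f,-1])
    o=m["origin"]; return (o+d*(z-o[2])/d[2])[:2]
def proj(n,p,m=None):
    m=m or cams.camera_model(n); f=192/np.tan(np.radians(m["fovy"]/2))
    q=R.from_euler("xyz",m["orientation"]).as_matrix().T@(np.array(p,float)-m["origin"])
    return np.array([m["cx"]-f*q[0]/q[2],m["cy"]+f*q[1]/q[2]])
E
python3 - <<'E'
import cv2,numpy as np
b=cv2.imread("pics/top.png")
c1=cv2.resize(b[145:225,110:210],None,fx=7,fy=7,interpolation=cv2.INTER_CUBIC)
cv2.imwrite("pics/c1.png",c1)
cv2.imwrite("pics/c2.png",cv2.resize(b[120:270,310:510],None,fx=4,fy=4,interpolation=cv2.INTER_CUBIC))
E
```

```text
(no output)
```

View pics/c1.png

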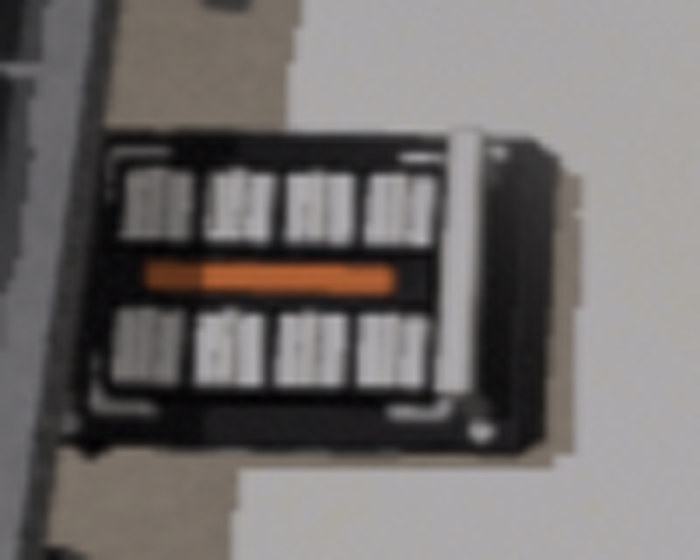

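View pics/c2.png

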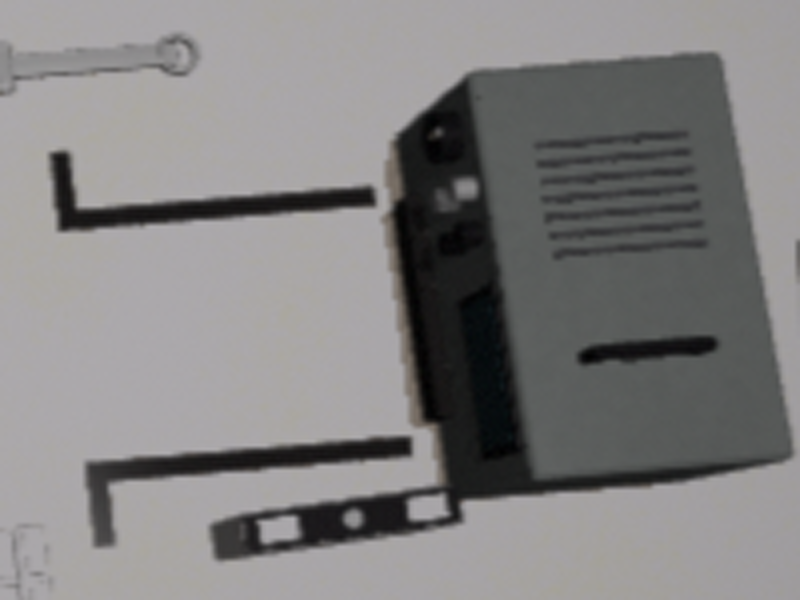

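The crop confirms the aluminium-and-orange carrier on the black deck, with the handle ends at crop (467,132) and (455,392). In the bay crop the upper inner tape edge runs (62,229)–(375,205) and the lower one (88,463)–(410,438). The stop's edge runs about (393,202)–(430,418).

```bash
python3 - <<'E'
from h import *
c1=lambda u,v:(110+u/7-.4,145+v/7-.4); c2=lambda u,v:(310+u/4-.4,120+v/4-.4)
a,b=[ray("top",c1(*p),113) for p in((467,132),(455,392))]
print("handle",a,b,(a+b)/2,"len",np.linalg.norm(a-b),"axis dir deg (nose)",np.degrees(np.arctan2(*(b-a)[::-1]))) 
for p in((555,170),(542,450),(120,132),(75,440)): print("deck",p,ray("top",c1(*p),49))
T=[ray("top",c2(*p),0) for p in((62,229),(375,205),(88,463),(410,438))]
print("tape",T)
for i in(0,2):
    d=T[i]-T[i+1];print("dir +x bay",np.degrees(np.arctan2(d[1],d[0])),np.linalg.norm(d))
S=[ray("top",c2(*p),60) for p in((393,202),(430,418))];print("stop",S)
d=S[1]-S[0];print(np.linalg.norm(d),np.degrees(np.arctan2(d[1],d[0])), (S[0]+S[1])/2)
R0=[ray("top",p,200) for p in((128,118),(113,242))];print("rack?",R0)
for n,p,z in(("spanner",(332,136),5),("meter",(270,123),42),("driver",(240,266),15),("jar",(178,274),85),("endpl",(298,267),22),("cellbay",(397,249),91)):print(n,ray("top",p,z))
print(manip.get_obs()["tcp_rot"])
E
```

```text
handle [626.86810965 258.78512065] [525.37205041 257.88592908] [576.12008003 258.33552486] len 101.50004229995994 axis dir deg (nose) -179.4924085243514
deck (555, 170) [628.39728504 233.44190067]
deck (542, 450) [514.04748999 233.04420081]
deck (120, 132) [640.03576169 409.72407916]
deck (75, 440) [513.77875179 418.30818324]
tape [array([ 625.89687611, -158.63759793]), array([ 649.36359754, -388.47072469]), array([ 454.87734297, -176.2165361 ]), array([ 478.09999751, -407.21228396])]
dir +x bay 95.82988534746671 231.02803546926185
dir +x bay 95.74081776380295 232.16013269456167
stop [array([ 636.67000045, -381.82747706]), array([ 484.66593783, -401.31711481])]
153.24842913419766 -172.69352199682734 [ 560.66796914 -391.57229593]
rack? [array([720.84025202, 373.19210368]), array([404.94720524, 386.47305051])]
spanner [ 749.4240573  -179.05533988]
meter [772.26460889   6.46155218]
driver [361.79517501  82.46095551]
jar [334.50347889 243.08064587]
endpl [362.38832739 -78.59328662]
cellbay [ 412.69516663 -334.33733476]
[-3.13988630e+00  7.70736601e-05  2.82087010e+00]
```

```bash
python3 -m crank '[{"dp":[0,0,0],"twist":-0.163},{"dp":[0,0,0],"twist":-0.163},{"dp":[-0.015,-0.046,0],"twist":0},{"dp":[-0.015,-0.046,0],"twist":0},{"dp":[-0.015,-0.046,0],"twist":0}]' 100; python3 -m crank '[{"dp":[-0.015,-0.046,0],"twist":0},{"dp":[-0.015,-0.046,0],"twist":0},{"dp":[-0.015,-0.046,0],"twist":0},{"dp":[-0.015,-0.046,0],"twist":0},{"dp":[0,0,0],"twist":0}]'
```

```text
t: 0.72
position: [258.9, 501.0, 244.0]
tcp_rot: [-3.141, -0.0, -3.136]
ft_force: [0.8, -0.0, 0.2]
grip_width: 87.2
finger_force: 0.0
t: 1.35
position: [320.6, 315.4, 244.3]
tcp_rot: [-3.14, -0.0, 3.14]
ft_force: [-0.0, 0.9, -0.3]
grip_width: 87.0
finger_force: 0.0
```

```bash
python3 -m crank '[{"dp":[-0.025,-0.055,0],"twist":0},{"dp":[-0.05,0,0],"twist":0},{"dp":[-0.05,0,0],"twist":0},{"dp":[-0.05,0,0],"twist":0},{"dp":[-0.05,0,0],"twist":0}]'; python3 -m crank '[{"dp":[-0.03,0,0.03],"twist":0},{"dp":[0,0,0],"twist":0},{"dp":[0,0,0],"twist":0}]'; python3 - <<'E'
from h import *
m=cams.camera_model("wrist");o=manip.get_obs();print(o["position"],o["tcp_rot"]); im=cams.read_camera("wrist")
cv2.imwrite("pics/w1.png",im[:,:,::-1]); print(m)
for q in((576,258,113),(523,258,113),(629,258,113)): print(proj("wrist",q,m))
E
```

```text
t: 1.98
position: [546.0, 266.9, 244.1]
tcp_rot: [3.141, -0.0, -3.135]
ft_force: [-0.5, 1.6, 0.7]
grip_width: 87.2
finger_force: 0.0
t: 2.35
position: [573.9, 266.7, 214.3]
tcp_rot: [3.141, -0.001, -3.135]
ft_force: [-0.0, 0.8, 0.5]
grip_width: 87.1
finger_force: 0.0
[573.86257151 266.65471183 214.31761326] [ 3.14123745e+00 -1.24563808e-03 -3.13490508e+00]
{'fovy': 62.076935419302856, 'cx': 260.45206270413905, 'cy': 192.7681304266091, 'origin': array([506.27489633, 266.6525674 , 354.53337182]), 'orientation': array([-2.53394173e-01, -9.54343930e-04,  1.57878272e+00])}
[248.46601563 201.50593145]
[248.36434557 133.21072077]
[248.55747421 262.94175203]
```

View pics/w1.png

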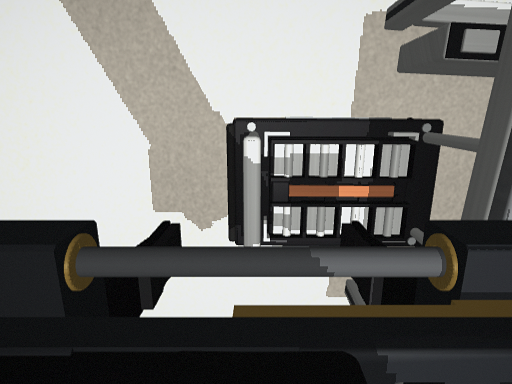

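The wrist view shows the handle's centre line at column 252, rows 136 to about 245, which puts it at y≈261. It's parallel to the jaws' normal, so I'll descend on it.

```bash
python3 -m crank '[{"dp":[-0.002,-0.006,0.03],"twist":-0.003},{"dp":[0,0,0.03],"twist":0},{"dp":[0,0,0.03],"twist":0},{"dp":[0,0,0.014],"twist":0},{"dp":[0,0,0],"twist":0}]' ; python3 -m crank '[{"dp":[0,0,0],"twist":0},{"dp":[0,0,0],"twist":0},{"dp":[0,0,0],"twist":0},{"dp":[0,0,0],"twist":0},{"dp":[0,0,0],"twist":0}]' 0 15; python3 -m crank '[{"dp":[0,0,0],"twist":0},{"dp":[0,0,0],"twist":0},{"dp":[0,0,0],"twist":0}]'
```

```text
t: 3.02
position: [576.2, 259.9, 110.7]
tcp_rot: [3.141, -0.001, -3.133]
ft_force: [-0.6, 0.4, 0.9]
grip_width: 87.2
finger_force: 0.0
t: 3.65
position: [576.8, 259.5, 110.6]
tcp_rot: [3.141, 0.0, -3.133]
ft_force: [-0.1, -0.6, 0.2]
grip_width: 45.0
finger_force: 0.0
t: 4.03
position: [576.8, 259.5, 110.5]
tcp_rot: [3.142, -0.0, -3.133]
ft_force: [-1.0, 1.0, 0.5]
grip_width: 14.7
finger_force: 0.0
```

```bash
python3 -m crank '[{"dp":[0,0,0],"twist":0},{"dp":[0,0,0],"twist":0},{"dp":[0,-0.002,0],"twist":0},{"dp":[0,-0.004,0],"twist":0},{"dp":[0,-0.006,0],"twist":0}]'
```

```text
t: 4.65
position: [576.8, 247.4, 110.5]
tcp_rot: [3.141, -0.0, -3.133]
ft_force: [-0.1, 1.1, -0.3]
grip_width: 13.9
finger_force: 15.0
```

```bash
for i in 1; do python3 -m crank '[{"dp":[0,-0.009,0],"twist":0},{"dp":[0,-0.011,0],"twist":0},{"dp":[0,-0.012,0],"twist":0},{"dp":[0,-0.012,0],"twist":0},{"dp":[0,-0.012,0],"twist":0}]'; python3 -m crank '[{"dp":[0,-0.012,0],"twist":0},{"dp":[0,-0.012,0],"twist":0},{"dp":[0,-0.012,0],"twist":0},{"dp":[0,-0.012,0],"twist":0},{"dp":[0,-0.012,0],"twist":0}]';python3 -m crank '[{"dp":[0,-0.012,0],"twist":0},{"dp":[0,-0.012,0],"twist":0},{"dp":[0,-0.012,0],"twist":0},{"dp":[0,-0.012,0],"twist":0},{"dp":[0,-0.012,0],"twist":0}]';python3 -m crank '[{"dp":[0,-0.011,0],"twist":0},{"dp":[0,-0.009,0],"twist":0},{"dp":[0,-0.006,0],"twist":0},{"dp":[0,-0.003,0],"twist":0},{"dp":[0,0,0],"twist":0}]'; done
python3 - <<'E'
from h import *
b=cams.read_camera("top");a=cams.read_camera("scene")
cv2.imwrite("pics/both.png",np.hstack([cv2.resize(b[130:250,100:300],(480,288),interpolation=2),cv2.resize(a[100:260,200:400],(320,256),interpolation=2)[:,:].copy() if 0 else cv2.resize(a[120:270,220:380],(307,288),interpolation=2)])[:,:,::-1])
E
```

```text
t: 5.28
position: [577.3, 190.4, 110.5]
tcp_rot: [-3.142, -0.0, -3.134]
ft_force: [0.0, 0.8, -0.8]
grip_width: 14.0
finger_force: 15.0
t: 5.9
position: [577.8, 130.7, 110.5]
tcp_rot: [3.142, -0.0, -3.133]
ft_force: [-0.2, 0.3, -1.1]
grip_width: 14.1
finger_force: 15.0
t: 6.52
position: [578.3, 70.7, 110.5]
tcp_rot: [3.142, -0.0, -3.133]
ft_force: [0.5, 1.1, -1.4]
grip_width: 14.2
finger_force: 15.0
t: 7.15
position: [578.5, 42.1, 110.5]
tcp_rot: [-3.141, -0.0, -3.133]
ft_force: [-0.4, -0.6, -2.3]
grip_width: 13.8
finger_force: 15.0
```

View pics/both.png

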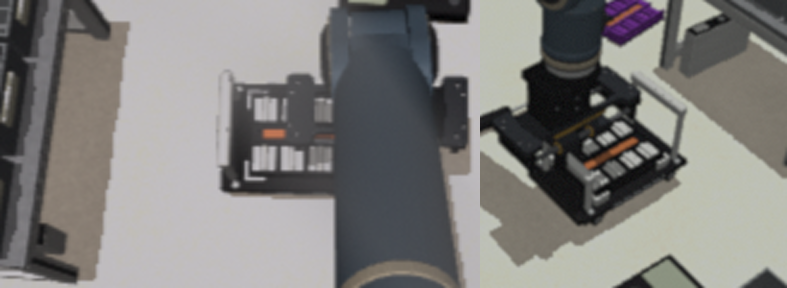

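The push bar is well clear of the rack at crop column 225, and the carrier is in place. I'll release now and go over to the push bar.

```bash
python3 -m crank '[{"dp":[0,0,0],"twist":0},{"dp":[0,0,0],"twist":0},{"dp":[0,0,0],"twist":0},{"dp":[0,0,0],"twist":0},{"dp":[0,0,0],"twist":0}]' 70; python3 -m crank '[{"dp":[0,0,0],"twist":0},{"dp":[0,0,0],"twist":0},{"dp":[0,0,0],"twist":0},{"dp":[0,0,-0.02],"twist":0},{"dp":[0,0,-0.04],"twist":0}]';  python3 -m crank '[{"dp":[0,0,-0.05],"twist":0},{"dp":[0,0.04,-0.02],"twist":0},{"dp":[0,0.05,0],"twist":0},{"dp":[0,0.05,0],"twist":0},{"dp":[0,0.025,0],"twist":0}]' 100; python3 -m crank '[{"dp":[0,0,0],"twist":0},{"dp":[0,0,0],"twist":0}]';python3 - <<'E'
from h import *
m=cams.camera_model("wrist");o=manip.get_obs();print(o["position"],o["tcp_rot"]); im=cams.read_camera("wrist")
b=cams.read_camera("top")
cv2.imwrite("pics/w2.png",np.hstack([im[:260],cv2.resize(b[130:230,180:290],(286,260),interpolation=2)])[:,:,::-1])
for q in((577,207,148),(524,207,148),(577,42,113),(524,42,113)): print(proj("wrist",q,m))
E
```

```text
t: 7.88
position: [578.6, 42.5, 110.5]
tcp_rot: [3.141, 0.0, -3.133]
ft_force: [0.3, -0.0, -0.1]
grip_width: 55.2
finger_force: 0.0
t: 8.5
position: [577.3, 42.4, 169.6]
tcp_rot: [-3.141, -0.004, -3.133]
ft_force: [0.1, -0.2, 0.8]
grip_width: 60.9
finger_force: 0.0
t: 9.12
position: [576.4, 211.3, 240.5]
tcp_rot: [3.14, -0.0, -3.129]
ft_force: [0.4, 0.1, -0.9]
grip_width: 86.9
finger_force: 0.0
t: 9.38
position: [577.5, 205.6, 240.4]
tcp_rot: [-3.14, -0.0, -3.135]
ft_force: [0.8, 0.0, 0.6]
grip_width: 87.0
finger_force: 0.0
[577.45087586 205.63553009 240.42117762] [-3.14034050e+00 -1.26049890e-04 -3.13524888e+00]
[261.45408954 201.46600024]
[262.07732011 130.40100153]
[ 70.38373103 188.76171116]
[ 61.20821284 126.17037896]
```

View pics/w2.png

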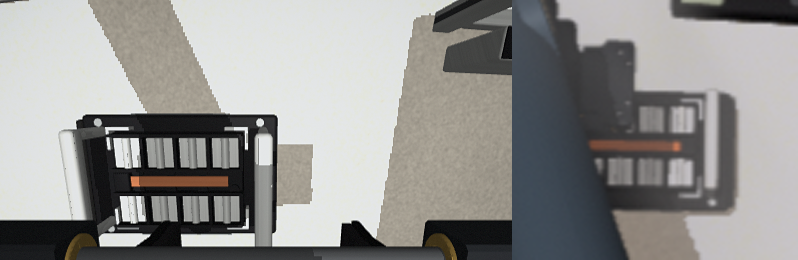

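The push bar is at column 263 (predicted 261) and the nose handle at column 70. The caddy stands where I left it, with the carrier in place. I'll grip the push bar.

```bash
python3 -m crank '[{"dp":[0,0.002,0.03],"twist":0},{"dp":[0,0,0.03],"twist":0},{"dp":[0,0,0.025],"twist":0},{"dp":[0,0,0.01],"twist":0},{"dp":[0,0,0],"twist":0}]' ; python3 -m crank '[{"dp":[0,0,0],"twist":0},{"dp":[0,0,0],"twist":0},{"dp":[0,0,0],"twist":0},{"dp":[0,0,0],"twist":0},{"dp":[0,0,0],"twist":0}]' 0 25; python3 -m crank '[{"dp":[0,0,0],"twist":0},{"dp":[0,0,0],"twist":0},{"dp":[0,0,0],"twist":0},{"dp":[0,0,0],"twist":0},{"dp":[0,0,0],"twist":0}]'
```

```text
t: 10.1
position: [577.3, 208.6, 145.4]
tcp_rot: [-3.141, -0.001, -3.135]
ft_force: [-0.1, -0.7, -0.3]
grip_width: 87.1
finger_force: 0.0
t: 10.72
position: [577.2, 209.5, 145.6]
tcp_rot: [3.141, 0.0, -3.133]
ft_force: [-0.1, 0.5, -0.1]
grip_width: 45.1
finger_force: 0.0
t: 11.35
position: [577.2, 209.3, 145.5]
tcp_rot: [-3.141, -0.0, -3.134]
ft_force: [-0.3, -0.7, -0.3]
grip_width: 13.7
finger_force: 25.0
```

```bash
python3 -m crank '[{"dp":[0,-0.004,0],"twist":0},{"dp":[0,-0.008,0],"twist":-0.002},{"dp":[0.002,-0.011,0],"twist":-0.004},{"dp":[0.003,-0.012,0],"twist":-0.006},{"dp":[0.003,-0.012,0],"twist":-0.006}]'; python3 -m crank '[{"dp":[0.003,-0.012,0],"twist":-0.006},{"dp":[0.003,-0.012,0],"twist":-0.006},{"dp":[0.003,-0.012,0],"twist":-0.006},{"dp":[0.003,-0.012,0],"twist":-0.006},{"dp":[0.003,-0.012,0],"twist":-0.006}]'; python3 -m crank '[{"dp":[0.003,-0.012,0],"twist":-0.006},{"dp":[0.003,-0.012,0],"twist":-0.006},{"dp":[0.003,-0.012,0],"twist":-0.006},{"dp":[0.003,-0.012,0],"twist":-0.006},{"dp":[0.003,-0.012,0],"twist":-0.006}]'; python3 -m crank '[{"dp":[0.003,-0.012,0],"twist":-0.006},{"dp":[0.003,-0.012,0],"twist":-0.005},{"dp":[0.003,-0.012,0],"twist":-0.004},{"dp":[0.003,-0.012,0],"twist":-0.002},{"dp":[0.003,-0.012,0],"twist":0}]'
```

```text
t: 11.98
position: [569.7, 161.0, 145.5]
tcp_rot: [-3.141, 0.0, -3.115]
ft_force: [0.9, 0.3, -0.9]
grip_width: 13.1
finger_force: 25.0
t: 12.6
position: [556.9, 101.1, 145.5]
tcp_rot: [3.141, -0.0, -3.085]
ft_force: [1.0, 0.8, -2.7]
grip_width: 13.8
finger_force: 25.0
t: 13.22
position: [546.0, 40.2, 145.5]
tcp_rot: [3.141, -0.0, -3.055]
ft_force: [-0.4, 0.8, -1.2]
grip_width: 13.5
finger_force: 25.0
t: 13.85
position: [537.1, -21.0, 145.5]
tcp_rot: [3.142, 0.0, -3.038]
ft_force: [0.0, 1.3, -0.1]
grip_width: 14.0
finger_force: 25.0
```

```bash
python3 -m crank '[{"dp":[0.003,-0.012,0],"twist":0},{"dp":[0.003,-0.012,0],"twist":0},{"dp":[0.003,-0.012,0],"twist":0},{"dp":[0.0015,-0.008,0],"twist":0},{"dp":[0,-0.004,0],"twist":0}]'; python3 -m crank '[{"dp":[0,-0.001,0],"twist":0},{"dp":[0,0,0],"twist":0}]'; python3 - <<'E'
from h import *
b=cams.read_camera("top");a=cams.read_camera("scene")
cv2.imwrite("pics/s3.png",np.hstack([cv2.resize(b[130:270,300:450],(450,420),interpolation=2),cv2.resize(a[180:350,60:200],(346,420),interpolation=2)])[:,:,::-1])
print(manip.get_obs()["position"])
E
```

```text
t: 14.48
position: [531.2, -69.7, 145.5]
tcp_rot: [3.141, -0.001, -3.039]
ft_force: [-0.2, 0.7, -0.1]
grip_width: 13.5
finger_force: 25.0
t: 14.72
position: [531.5, -70.0, 145.5]
tcp_rot: [-3.142, -0.0, -3.038]
ft_force: [-0.7, -1.6, -0.5]
grip_width: 13.7
finger_force: 25.0
[531.56330611 -69.91893041 145.4739332 ]
```

View pics/s3.png

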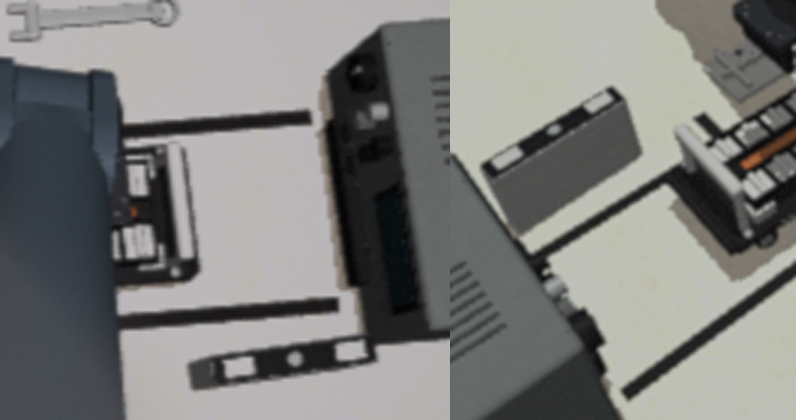

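The caddy is entering the bay: nose handle at crop (174,143)–(188,262), between the tapes at (120,130) and (120,322).

```bash
python3 - <<'E'
from h import *
c=lambda u,v:(300+u/3-.33,130+v/3-.33)
a,b=[ray("top",c(*p),113) for p in((174,143),(188,262))]
print(a,b,(a+b)/2,np.degrees(np.arctan2(*(b-a)[::-1])))
O=np.array([564.2,-401.2]);u=np.array([np.cos(np.radians(95.8)),np.sin(np.radians(95.8))]);n=np.array([-u[1],u[0]])
bar=np.array([531.5,-70.])
nose=bar-165*np.array([np.cos(np.radians(95.94)),np.sin(np.radians(95.94))])
for q in((a+b)/2,nose,bar): print(q,(q-O)@u,(q-O)@n)
for p in((125,131),(308,114),(125,321),(336,303)):print((ray("top",c(*p),0)-O)@n)
E
```

```text
[ 600.02999095 -228.73834243] [ 492.95719646 -239.03641767] [ 546.4935937  -233.88738005] -174.50628935336695
[ 546.4935937  -233.88738005] 168.24544178877588 0.7077682028740956
[ 548.57534597 -234.11408398] 167.8095242480997 -1.3404171043122566
[531.5 -70. ] 332.809031681977 -0.9372464482903639
-92.69775146107217
-95.77828301296961
91.9602340737553
90.64973626668122
```

Centred to within 2 mm, with about 142 mm to go.

```bash
python3 -m crank '[{"dp":[0,-0.004,0],"twist":0},{"dp":[0,-0.008,0],"twist":0},{"dp":[0,-0.012,0],"twist":0},{"dp":[0,-0.012,0],"twist":0},{"dp":[0,-0.012,0],"twist":0}]';python3 -m crank '[{"dp":[0,-0.012,0],"twist":0},{"dp":[0,-0.012,0],"twist":0},{"dp":[0,-0.012,0],"twist":0},{"dp":[0,-0.01,0],"twist":0},{"dp":[0,-0.01,0],"twist":0}]';python3 -m crank '[{"dp":[0,-0.008,0],"twist":0},{"dp":[0,-0.006,0],"twist":0},{"dp":[0,-0.004,0],"twist":0},{"dp":[0,-0.003,0],"twist":0},{"dp":[0,-0.002,0],"twist":0}]'; python3 -m crank '[{"dp":[0,-0.002,0],"twist":0},{"dp":[0,-0.002,0],"twist":0},{"dp":[0,0,0],"twist":0}]'
```

```text
t: 15.45
position: [536.6, -119.1, 145.5]
tcp_rot: [-3.142, -0.0, -3.039]
ft_force: [-0.4, 1.3, 0.1]
grip_width: 13.8
finger_force: 25.0
t: 16.08
position: [542.5, -174.0, 145.5]
tcp_rot: [3.141, 0.0, -3.038]
ft_force: [-0.5, 1.0, 0.2]
grip_width: 13.6
finger_force: 25.0
t: 16.7
position: [544.9, -196.3, 145.5]
tcp_rot: [3.141, 0.0, -3.038]
ft_force: [-0.3, 0.9, -0.8]
grip_width: 13.9
finger_force: 25.0
t: 17.08
position: [545.2, -200.7, 145.5]
tcp_rot: [-3.141, 0.0, -3.039]
ft_force: [-1.0, 0.1, -1.4]
grip_width: 13.5
finger_force: 25.0
```

Now I'll creep forward until the force rises.

```bash
python3 -m crank '[{"dp":[0,-0.002,0],"twist":0},{"dp":[0,-0.002,0],"twist":0},{"dp":[0,0,0],"twist":0}]';python3 -m crank '[{"dp":[0,-0.002,0],"twist":0},{"dp":[0,-0.001,0],"twist":0},{"dp":[0,0,0],"twist":0}]'
```

```text
t: 17.45
position: [545.6, -204.7, 145.5]
tcp_rot: [-3.141, 0.0, -3.039]
ft_force: [0.4, -0.7, -1.2]
grip_width: 13.9
finger_force: 25.0
t: 17.82
position: [545.9, -207.5, 145.5]
tcp_rot: [-3.141, 0.0, -3.038]
ft_force: [-1.3, 0.0, -0.3]
grip_width: 13.8
finger_force: 25.0
```

```bash
python3 -m crank '[{"dp":[0,-0.001,0],"twist":0},{"dp":[0,-0.001,0],"twist":0},{"dp":[0,0,0],"twist":0}]'
```

```text
t: 18.2
position: [545.9, -208.4, 145.5]
tcp_rot: [3.14, -0.001, -3.038]
ft_force: [-2.4, 3.1, 2.0]
grip_width: 14.1
finger_force: 25.0
```

```bash
python3 -m crank '[{"dp":[0,-0.001,0],"twist":0},{"dp":[0,0,0],"twist":0},{"dp":[0,0,0],"twist":0}]'
```

```text
t: 18.58
position: [545.9, -208.5, 145.5]
tcp_rot: [3.139, -0.001, -3.037]
ft_force: [-2.6, 4.9, 3.1]
grip_width: 13.8
finger_force: 25.0
```

It's against the stop. I'll relieve the push, let go and lift.

```bash
python3 -m crank '[{"dp":[0,0.001,0],"twist":0},{"dp":[0,0.0005,0],"twist":0},{"dp":[0,0,0],"twist":0}]';  python3 -m crank '[{"dp":[0,0,0],"twist":0},{"dp":[0,0,0],"twist":0},{"dp":[0,0,0],"twist":0},{"dp":[0,0,0],"twist":0},{"dp":[0,0,0],"twist":0}]' 70;python3 -m crank '[{"dp":[0,0,-0.02],"twist":0},{"dp":[0,0,-0.04],"twist":0},{"dp":[0,0,-0.04],"twist":0},{"dp":[0,0.05,-0.02],"twist":0},{"dp":[0,0.05,0],"twist":0}]';python3 -m crank '[{"dp":[0,0.05,0],"twist":0},{"dp":[0,0.05,0],"twist":0},{"dp":[0,0.05,0],"twist":0},{"dp":[0,0.05,0],"twist":0},{"dp":[0,0,0],"twist":0}]'; python3 - <<'E'
from h import *
b=cams.read_camera("top");a=cams.read_camera("scene")
cv2.imwrite("pics/s4.png",np.hstack([cv2.resize(b[130:270,300:450],(450,420),interpolation=2),cv2.resize(a[180:350,60:200],(346,420),interpolation=2)])[:,:,::-1])
E
```

```text
t: 18.95
position: [545.9, -208.4, 145.5]
tcp_rot: [3.141, -0.0, -3.038]
ft_force: [-2.4, 3.6, 1.9]
grip_width: 13.7
finger_force: 25.0
t: 19.58
position: [546.1, -208.9, 145.5]
tcp_rot: [-3.141, 0.0, -3.038]
ft_force: [0.2, 0.2, -0.2]
grip_width: 54.9
finger_force: 0.0
t: 20.2
position: [536.7, -108.9, 267.7]
tcp_rot: [-3.141, 0.005, -3.04]
ft_force: [0.8, 0.1, -0.9]
grip_width: 60.7
finger_force: 0.0
t: 20.82
position: [514.4, 94.5, 265.6]
tcp_rot: [3.14, 0.0, -3.03]
ft_force: [-0.7, -0.6, 1.0]
grip_width: 61.0
finger_force: 0.0
```

View pics/s4.png

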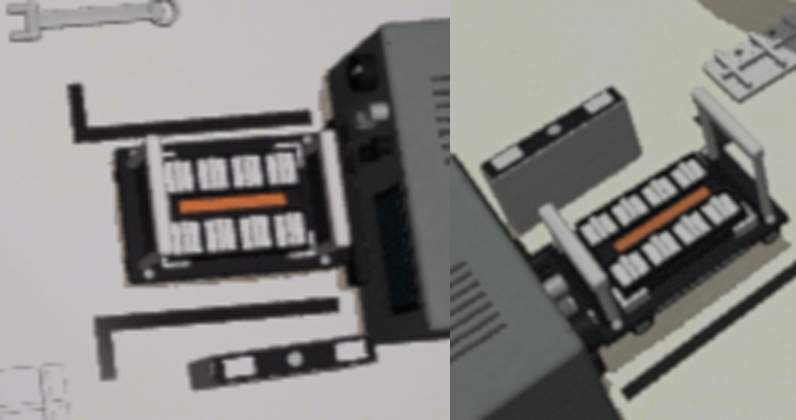

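The caddy stands in the bay with the carrier in place. The nose handle is at (325,130)–(342,246), the push bar at (153,138)–(162,255). A quick numeric check before handing in.

```bash
python3 - <<'E'
from h import *
c=lambda u,v:(300+u/3-.33,130+v/3-.33)
O=np.array([564.2,-401.2]);t=np.radians(95.8);u=np.array([np.cos(t),np.sin(t)]);n=np.array([-u[1],u[0]])
for z,P in((113,((325,130),(342,246))),(148,((153,138),(162,255)))):
    q=sum(ray("top",c(*p),z) for p in P)/2; print(q,(q-O)@u,(q-O)@n)
E
```

```text
[ 562.74490894 -369.75734238] 31.428739612513176 -1.7298365315954025
[ 544.53469764 -205.78541154] 196.40150692578428 -0.1832447732138218
```

```bash
python3 -c "
from plant import ticket
print(ticket.finish_job())"
```

```text
the job is handed in; nothing more can be done
None
```

The caddy is parked nose first against the tester's stop and released with the carrier in place, and the job is handed in at about 21 s; the last image put it within 2 mm of the bay's centre line, but I inferred straight castors from the straight roll rather than seeing them, and no verdict came back.

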